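Close the buffing wheel's guard and switch the wheel on

TASK

Lower the yellow-framed guard of the buffing wheel gently until it rests fully shut on its stop, and only then press the rocker switch on the panel over to ON (the end nearer the green lamp). Leave the grey-framed cover of the blue parts tray standing open.

Things in the scene. Friction and masses are not known exactly. Their poses are not given: they have to be found in the camera images.
- guard (a joint): Hinge of the buffing wheel's guard (clear panel in a yellow frame, 150 x 108 mm, on a grey housing 110 wide, 96 high, with a cream felt wheel inside and a green motor behind). Rad: 0 = shut level on its stop, grows as raised, 1.4 = fully up; starts at 0.85 to 1.2. Stiff: stays where left, 1 to 5 N at the grip moves it. Hinge line: far upper edge of the housing, 103 mm above the bench.
- guard_grip (a point): Centre of the guard's red grip: disc, 30 mm diameter, 14 mm thick, axis parallel to the hinge; pinched from above across its flat faces it turns between the fingers. On a 12 mm wide stem, 40 mm beyond the guard's free edge. x axis: from grip to hinge line, 190 mm away; y: along the hinge; z: up when shut. Shut, it is 103 mm above the bench, on the robot's side; raised it goes up and away.
- rocker (a joint): Tilt of the red rocker switch (80 x 36 mm, pivot across its middle) on a 150 x 100 mm switch panel, its top 50 mm above the bench. Rad: 0 = OFF, 0.3 = fully ON. Stays where left; about 1 N on its raised end presses it over. A green lamp stands past its ON end (away from the robot), a white one past its OFF end.
- rocker_on (a point): Point on the rocker's upper face at its ON end, on a white line, 32 mm from the pivot (8 mm from the end), about 70 mm above the bench while OFF; press straight down here: it sinks 9 mm to fully ON. x axis along the face away from the pivot, y along the pivot, z out of the face; tilts with the rocker.
- tray_cover (a joint): Hinge of the parts tray's cover, rad: 0 = shut; starts at 0.85 to 1.2 and is to stay open. Same build, size and red grip as the guard, but with a grey frame, on a blue housing without wheel or motor.

How it is judged:
By the outcome, as a careful person would: the job done as asked, in the order asked, and still so for the second after the job is handed in, with the robot touching nothing.
It also fails if it takes over 58 s, if anything falls off the work surface, if the arm or the gripper's body presses on something with over 40 N, if the wrist force passes 120 N, or if a joint passes its speed limit or range.

ROBOT

A 7-joint arm with a two-finger parallel gripper is mounted at the origin on the work surface. World frame = base frame: x ahead of the robot, y to its left, z up, the work surface at z = 0. Lengths are in m, angles in rad, forces in N, time in s.
With the tool pointing down it reaches from about 0.425 to 0.875 m from the base axis. Payload 8.4 kg.
Tool frame: the origin (TCP) lies between the finger pads; the fingertips stand 19 mm ahead of it and the grasp point (between the pads) is the TCP; y points along the fingers, x is the direction in which the jaws open and shut, and the axes are right-handed (so a half turn about y gives the same grasp; the last joint's range is limited). The gripper opens to 85 mm and grips with 20 to 120 N. Pads are 22 mm wide; open, the fingers measure 114 mm over their backs; the gripper's body (76 mm by 85 mm) begins 54 mm behind the grasp point. The pads swing forward as they close: fully open they stand 13 mm farther back than shut.
Start: joints at [-1.217, 0.333, 0.04, 1.465, -0.013, 1.343, -0.059], TCP at [0.284, 0.584, 0.25] pointing down, gripper open.
Joint ranges: [-2.58, 2.58], [-0.38, 2.09], [-1.3, 1.39], [0.25, 2.4], [-1.5, 4.64], [0.08, 2.09], [-2.65, 2.65]. Speed limits (rad/s): [2.22, 2.22, 2.79, 2.79, 3.14, 3.14, 3.14].

INTERFACE

Orientations are given as a unit quaternion [w, x, y, z].
In Python, from workcell import bot gives the robot as it stands. The module is installed in compiled form; this text tells all that it offers.
- The arm moves only by the shell command python3 -m crank 'ROWS' [FORCE]. ROWS is JSON, a list of rows, each an object with "claw": the finger opening in cm, from 0 to 8.54; "offset": the shift along the tool's x, y, z in cm, a list of three; "spin": the turn about the tool's y in rad. A call has 1 to 10 rows; each row shifts and turns the commanded pose from where the row before left it, along the tool's axes as they then stand; what a row does not reach is not made up. A row lasts 1/10 s, in which the tool goes at most 50 mm and 8.59 degrees, less where a joint would pass 70% of its speed; a pose out of reach is approached as far as the arm can. A call with a gripper value outside its range is refused whole. The fingers move at their own pace and stop on an object; FORCE is the grip in N (left out, the last holds). Time passes only in rows, so rows that do not move let the fingers close. It gives the time, the measured TCP pose, the force and the opening at its end, in the units of the state.
- bot.read_state(): the state, without advancing time (a new reading comes with each control period).
- bot.grab_frame(name): name is "scene" or "side" or "wrist"; returns a dict with "img" (420x560x3 uint8, blue, green, red), "fovy" (degrees; the focal length in pixels is half the picture's height over the tangent of half this angle, whatever the lens; pixels are square), "cx", "cy" (the principal point, pixels), "R" (3x3) and "t" (3): a world point X has camera coordinates R X + t; the wrist camera has in their place "mount" (4x4, takes a point from camera to tool coordinates, whose origin is the TCP and whose axes are the tool frame's). Camera axes: x right, y down, z forward; pixel columns grow to the right and rows downward; lengths in m; the calibration is good to about 2 mm. A picture is of the moment at which its call begins: read the wrist's pose just before it. There is no depth.
- bot.finish_job(): hands the job in, once; it reports no verdict.
The state is a dict: "time_s": time; "q": joint angles; "dq": joint speeds; "tau": joint torques, N m; "eef_pos": TCP position; "tool_rot": TCP orientation; "contact_force": force on the tool from outside, world axes, zero at the start; "moment": the same for the moment, N m; "gripper_width": finger opening in m.
Only numpy, scipy, OpenCV 4.12 (cv2) and the standard library are available. Lean on these libraries where they do the work, as an engineer would, in place of code of your own. Each camera call takes 0.05 s, during which the arm holds its last target. There are 200 camera calls.

## Working session

There is one attempt and no reset: what is moved stays moved. The work goes in short steps, Python scripts to look and compute and a shell command to move; the robot and the scene stay as the last step left them, time stands still between calls to the robot, and variables do not carry over. Pictures are saved under pics/ and viewed, about 8 in all and at most 12, crops included, and the job is handed in when it is done.

```bash
mkdir -p pics
cat > h.py <<'E'
import numpy as np, cv2, pickle
from workcell import bot
def cam(f):
    h=f["img"].shape[0]; fl=h/2/np.tan(np.radians(f["fovy"])/2)
    return fl,f["cx"],f["cy"]
def ray(f,u,v):
    fl,cx,cy=cam(f); R=np.array(f["R"]);t=np.array(f["t"])
    d=R.T@np.array([(u-cx)/fl,(v-cy)/fl,1]); return -R.T@t, d/np.linalg.norm(d)
def onz(f,u,v,z):
    o,d=ray(f,u,v); return o+d*(z-o[2])/d[2]
def tri(f,a,g,b):
    o1,d1=ray(f,*a);o2,d2=ray(g,*b)
    s=np.linalg.lstsq(np.c_[d1,-d2],o2-o1,rcond=None)[0]
    p,q=o1+s[0]*d1,o2+s[1]*d2; return (p+q)/2,np.linalg.norm(p-q)
E
python3 - <<'E'
from h import *
s=bot.read_state(); print(s)
fs={}
for n in ("scene","side"):
    f=bot.grab_frame(n); fs[n]=f; cv2.imwrite(f"pics/{n}0.png",f["img"]); print(n,f["fovy"],np.round(-np.array(f["R"]).T@f["t"],3),np.round(f["R"],2).tolist())
pickle.dump(fs,open("f0.pkl","wb"))
E
```

```text
{'time_s': 0.0, 'q': array([-1.21721518,  0.33390698,  0.03984584,  1.46627197, -0.01340813,
        1.34331509, -0.0585052 ]), 'dq': array([-0.00043816, -0.00136817, -0.00060807, -0.00147275,  0.00147003,
        0.00239443, -0.00054707]), 'tau': array([-1.66034031e-03, -6.58542252e+01,  1.36431735e+00, -4.05573177e+01,
        1.66900211e-02,  1.24162895e-02,  4.12595705e-05]), 'eef_pos': array([0.28417177, 0.58411052, 0.24942305]), 'tool_rot': array([-0.59913738,  0.599806  ,  0.37453925, -0.37548303]), 'contact_force': array([-0.57246113, -0.22792097,  0.23929342]), 'moment': array([1.84687891e-05, 2.61661319e-02, 3.49505968e-02]), 'gripper_width': 0.08560988606746688}
scene 55.7475419827849 [1.009 0.086 0.753] [[-0.23, 0.97, 0.01], [0.8, 0.19, -0.57], [-0.55, -0.12, -0.82]]
side 45.29570229887477 [ 0.397 -0.788  0.686] [[0.97, -0.23, 0.01], [-0.13, -0.56, -0.82], [0.2, 0.8, -0.57]]
```

View pics/scene0.png

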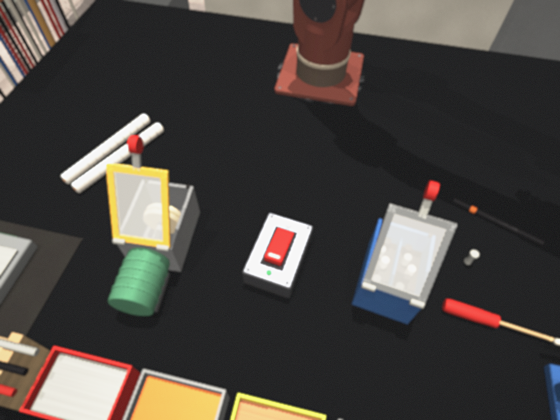

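View pics/side0.png

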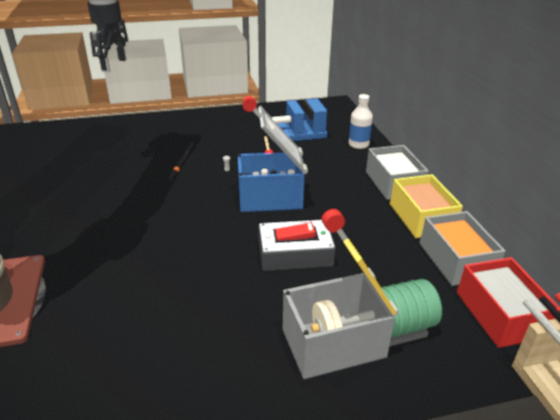

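The scene view shows the yellow guard raised at about (140,205) with its grip at (135,144), and the switch panel at (278,255) with the green lamp at (269,272). The grey cover is at (415,245). In the side view the guard's grip is at (333,221) and the panel is at (297,243).

Run:
```python
from h import *
fs=pickle.load(open("f0.pkl","rb"))
M={}
for n,f in fs.items():
    hsv=cv2.cvtColor(f["img"],cv2.COLOR_BGR2HSV)
    red=cv2.inRange(hsv,(0,150,90),(6,255,255))|cv2.inRange(hsv,(173,150,90),(180,255,255))
    yel=cv2.inRange(hsv,(20,140,120),(32,255,255)); grn=cv2.inRange(hsv,(50,120,90),(85,255,255))
    for nm,m in(("red",red),("yel",yel),("grn",grn)):
        k,l,st,c=cv2.connectedComponentsWithStats(m)
        for i in range(1,k):
            if st[i,4]>(8 if nm=="grn" else 50): print(n,nm,st[i].tolist(),np.round(c[i],1))
    k=max(cv2.findContours(yel if n=="scene" else yel,0,2)[0],key=cv2.contourArea if n=="scene" else lambda c:-abs(c[:,0,0].mean()-365))
    print(n,"yel quad",cv2.approxPolyDP(cv2.convexHull(k),5,True)[:,0].tolist())
a,b=fs["scene"],fs["side"]
print("grip",tri(a,(135.5,145),b,(333,221)))
for p in [(118,242),(168,247)]: print("hinge",onz(a,*p,0.103))
for p in [(269,272)]: print("lamp",onz(a,*p,0.052))
cv2.imwrite("pics/c.png",np.hstack([cv2.resize(a["img"][120:310,90:320],None,fx=1.7,fy=1.7,interpolation=2),cv2.resize(b["img"][200:390,250:450],None,fx=1.7,fy=1.7,interpolation=2)]))
```

```text
scene red [126, 134, 17, 19, 219] [134.7 143.8]
scene red [424, 180, 17, 21, 244] [431.9 189.6]
scene red [264, 228, 30, 38, 584] [279.  245.1]
scene red [443, 298, 59, 30, 854] [471.1 312.4]
scene red [19, 345, 120, 75, 1774] [ 82.  382.2]
scene red [0, 384, 17, 13, 153] [  7.  390.2]
scene yel [106, 165, 64, 81, 1367] [138.6 200.4]
scene yel [134, 379, 85, 41, 2499] [174.8 403. ]
scene yel [230, 393, 97, 27, 178] [271.4 404.9]
scene yel [234, 397, 89, 23, 219] [274.4 407.9]
scene yel quad [[107, 165], [168, 170], [169, 245], [112, 236]]
side red [242, 96, 15, 16, 177] [248.9 103.5]
side red [321, 208, 24, 25, 408] [333.1 219.3]
side red [275, 224, 41, 17, 471] [294.6 232.7]
side red [457, 258, 103, 90, 3272] [497.3 303.1]
side red [543, 310, 12, 9, 58] [548.4 314.5]
side yel [390, 176, 72, 62, 1602] [417.8 203.4]
side yel [343, 239, 52, 75, 359] [369.2 275.3]
side yel quad [[343, 242], [354, 246], [393, 313]]
grip (array([ 0.61199747, -0.23876171,  0.26555806]), np.float64(0.00019012080627457329))
hinge [ 0.71583543 -0.27586833  0.103     ]
hinge [ 0.70434827 -0.18133989  0.103     ]
lamp [0.68715679 0.00696735 0.052     ]
```

View pics/c.png

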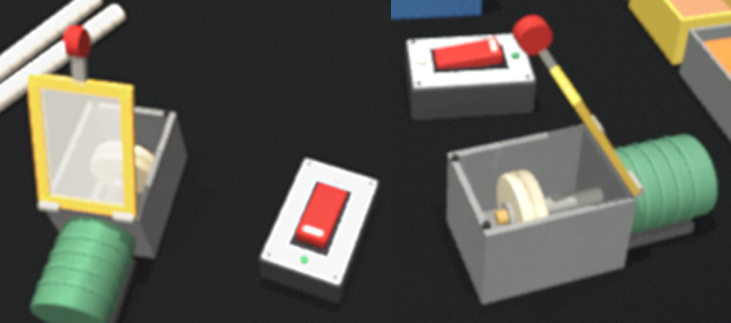

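```bash
cat >> h.py <<'E'
from scipy.spatial.transform import Rotation as Ro
GRIP=np.array([.612,-.239,.266]); HD=np.array([-.12,.993,0])
def plan(target,xdir):
    s=bot.read_state(); w,x,y,z=s["tool_rot"]; R=Ro.from_quat([x,y,z,w]).as_matrix()
    xd=np.array(xdir)/np.linalg.norm(xdir); l=R.T@xd
    if l[0]<0:l=-l
    sp=np.arctan2(-l[2],l[0])  # rot about +y takes x to (c,0,-s)
    print("pos",np.round(s["eef_pos"],4),"F",np.round(s["contact_force"],1),"w",round(s["gripper_width"],4),"t",s["time_s"],"q",np.round(s["q"],2))
    print("offset cm",np.round(R.T@(np.array(target)-s["eef_pos"])*100,2),"spin",round(sp,3)); return R
E
python3 - <<'E'
from h import *
fs=pickle.load(open("f0.pkl","rb"));a,b=fs["scene"],fs["side"]
print("grip",tri(a,(134.7,143.8),b,(333.1,219.3)))
print("tray grip",tri(a,(431.9,189.6),b,(248.9,103.5)))
print("rocker",tri(a,(279,245),b,(294.6,232.7)))
# rocker axis
hsv=cv2.cvtColor(a["img"],cv2.COLOR_BGR2HSV)
g=cv2.inRange(hsv[255:290,255:285],(40,60,90),(90,255,255)); print("lamp px",np.argwhere(g).mean(0)[::-1]+[255,255])
# white panel corners
for p in [(274,214),(312,233),(245,262),(286,281)]: print("panel",np.round(onz(a,*p,.05),3))
R=plan(GRIP+[0,0,.12],HD); print(np.round(R,3))
E
```

```text
grip (array([ 0.61204824, -0.23905185,  0.26862009]), np.float64(0.0002771992559075801))
tray grip (array([0.58003211, 0.24797371, 0.24947969]), np.float64(0.002666905982486173))
rocker (array([0.62764334, 0.01293551, 0.05633696]), np.float64(0.0008592619928525787))
lamp px [268.5        272.28571429]
panel [ 0.553 -0.014  0.05 ]
panel [0.581 0.072 0.05 ]
panel [ 0.676 -0.044  0.05 ]
panel [0.697 0.043 0.05 ]
pos [0.2842 0.5842 0.2495] F [-0.5  0.5 -0.1] w 0.0854 t 0.1 q [-1.22  0.33  0.04  1.47 -0.01  1.34 -0.06]
offset cm [-59.7  -13.56 -65.49] spin -0.573
[[ 0.437 -0.001 -0.899]
 [ 0.899 -0.001  0.437]
 [-0.001 -1.    -0.   ]]
```

```bash
python3 -m crank '[{"claw":8,"offset":[0,-4,0],"spin":-0.143},{"claw":8,"offset":[0,-4,0],"spin":-0.143},{"claw":8,"offset":[0,-4,0],"spin":-0.143},{"claw":6,"offset":[0,-4,0],"spin":-0.143},{"claw":6,"offset":[0,0,0],"spin":0}]' 40
python3 -c "
from h import *
print(np.round(plan(GRIP+[0,0,.12],HD),3))"
```

```text
time_s: 0.6
eef_pos: [0.2849, 0.5854, 0.4165]
tool_rot: [-0.469, 0.467, 0.533, -0.527]
contact_force: [0.5, 0.2, -0.2]
gripper_width: 0.0599
pos [0.2849 0.5854 0.4165] F [ 0.5  0.2 -0.2] w 0.0599 t 0.6 q [-1.17  0.31 -0.03  1.17  0.01  1.66  0.5 ]
offset cm [-85.87   2.51 -22.25] spin 0.004
[[-0.124  0.003 -0.992]
 [ 0.992  0.008 -0.124]
 [ 0.007 -1.    -0.004]]
```

```bash
python3 -m crank '[{"claw":6,"offset":[-4,0,-1.4],"spin":0},{"claw":6,"offset":[-4,0,-1.4],"spin":0},{"claw":6,"offset":[-4,0,-1.4],"spin":0},{"claw":6,"offset":[-4,0,-1.4],"spin":0},{"claw":6,"offset":[-4,0,-1.4],"spin":0},{"claw":6,"offset":[-4,0,-1.4],"spin":0},{"claw":6,"offset":[-4,0,-1.4],"spin":0},{"claw":6,"offset":[-4,0,-1.4],"spin":0},{"claw":6,"offset":[-4,0,-1.4],"spin":0},{"claw":6,"offset":[-4,0,-1.4],"spin":0}]'
python3 -c "
from h import *
plan(GRIP+[0,0,.12],HD)"
```

```text
time_s: 1.6
eef_pos: [0.4712, 0.2022, 0.4099]
tool_rot: [0.47, -0.469, -0.529, 0.529]
contact_force: [1.3, 0.3, -0.6]
gripper_width: 0.0599
pos [0.4712 0.2022 0.4099] F [ 1.3  0.3 -0.6] w 0.0599 t 1.6 q [-0.75  0.01  0.26  1.53 -0.    1.61  1.2 ]
offset cm [-45.47   2.39  -8.75] spin -0.001
```

```bash
python3 -m crank '[{"claw":6,"offset":[-4.5,0,-0.85],"spin":0},{"claw":6,"offset":[-4.5,0,-0.85],"spin":0},{"claw":6,"offset":[-4.5,0,-0.85],"spin":0},{"claw":6,"offset":[-4.5,0,-0.85],"spin":0},{"claw":6,"offset":[-4.5,0,-0.85],"spin":0},{"claw":6,"offset":[-4.5,0,-0.85],"spin":0},{"claw":6,"offset":[-4.5,0,-0.85],"spin":0},{"claw":6,"offset":[-4.5,0,-0.85],"spin":0},{"claw":6,"offset":[-4.5,0,-0.85],"spin":0},{"claw":6,"offset":[-4.5,0,-0.85],"spin":0}]'
python3 - <<'E'
from h import *
R=plan(GRIP+[0,0,.12],HD); s=bot.read_state()
f=bot.grab_frame("wrist"); cv2.imwrite("pics/w1.png",f["img"]); M=np.array(f["mount"])
np.savez("w1.npz",R=R,p=s["eef_pos"],M=M); print(np.round(M,3),f["fovy"])
hsv=cv2.cvtColor(f["img"],cv2.COLOR_BGR2HSV)
red=cv2.inRange(hsv,(0,150,70),(6,255,255))|cv2.inRange(hsv,(173,150,70),(180,255,255))
k,l,st,c=cv2.connectedComponentsWithStats(red)
for i in range(1,k):
    if st[i,4]>80:
        print(st[i],c[i]); fl,cx,cy=cam(f); d=R@M[:3,:3]@[(c[i][0]-cx)/fl,(c[i][1]-cy)/fl,1]; o=s["eef_pos"]+R@M[:3,3]
        print([np.round(o+d*(z-o[2])/d[2],4).tolist() for z in(.266,.06)])
E
```

```text
time_s: 2.6
eef_pos: [0.6091, -0.2342, 0.4097]
tool_rot: [0.469, -0.469, -0.529, 0.529]
contact_force: [1.0, -0.1, -0.5]
gripper_width: 0.0598
pos [ 0.6091 -0.2342  0.4097] F [ 1.  -0.1 -0.5] w 0.0598 t 2.6 q [-0.16  0.35  0.66  1.2  -0.22  1.66  2.14]
offset cm [-0.51  2.37 -0.23] spin -0.001
[[ 1.    -0.     0.002  0.001]
 [-0.002 -0.314  0.95  -0.124]
 [ 0.    -0.95  -0.314  0.081]
 [ 0.     0.     0.     1.   ]] 71.44463173410104
[401 173  36  50 864] [418.07638889 194.8912037 ]
[[0.5836, -0.0997, 0.266], [0.6256, 0.0104, 0.06]]
[257 194  19  30 316] [266.51582278 207.24683544]
[[0.6128, -0.2408, 0.266], [0.6774, -0.2395, 0.06]]
[ 211  299   79   68 2439] [250.86633866 325.08323083]
[[0.7504, -0.243, 0.266], [0.921, -0.2434, 0.06]]
[  0 347  67  13 470] [ 31.87021277 352.55531915]
[[0.8178, -0.4881, 0.266], [1.0402, -0.6774, 0.06]]
```

View pics/w1.png

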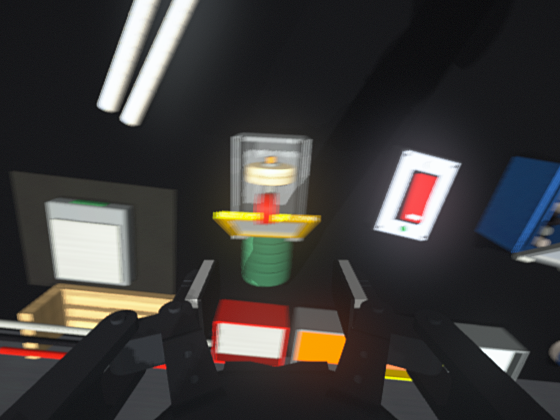

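The wrist view shows the guard's grip at (267,207), between the jaws. The panel's rocker is at (418,195), with the lamp below it at (402,229). The measured grip position agrees with the first estimate to within 2 mm, so I'll descend and pinch.

```bash
python3 -m crank '[{"claw":5,"offset":[-0.6,0,-0.3],"spin":0},{"claw":5,"offset":[0,3,0],"spin":0},{"claw":5,"offset":[0,3,0],"spin":0},{"claw":5,"offset":[0,3,0],"spin":0},{"claw":5,"offset":[0,3,0],"spin":0},{"claw":5,"offset":[0,1.5,0],"spin":0},{"claw":5,"offset":[0,0.9,0],"spin":0},{"claw":5,"offset":[0,0,0],"spin":0},{"claw":5,"offset":[0,0,0],"spin":0}]' 30
python3 - <<'E'
from h import *
plan([.6128,-.2405,.267],HD)
a=bot.grab_frame("scene");b=bot.grab_frame("side")
cv2.imwrite("pics/c2.png",np.hstack([cv2.resize(a["img"][60:310,40:270],None,fx=1.6,fy=1.6,interpolation=2),cv2.resize(b["img"][140:390,230:460],None,fx=1.6,fy=1.6,interpolation=2)]))
E
```

```text
time_s: 3.55
eef_pos: [0.6131, -0.2384, 0.2677]
tool_rot: [-0.469, 0.47, 0.529, -0.529]
contact_force: [-0.2, -0.3, 0.0]
gripper_width: 0.0499
pos [ 0.6131 -0.2384  0.2677] F [-0.2 -0.3  0. ] w 0.0499 t 3.55 q [-0.17  0.38  0.64  1.45 -0.23  1.39  2.17]
offset cm [-0.21  0.07  0.05] spin -0.001
```

View pics/c2.png

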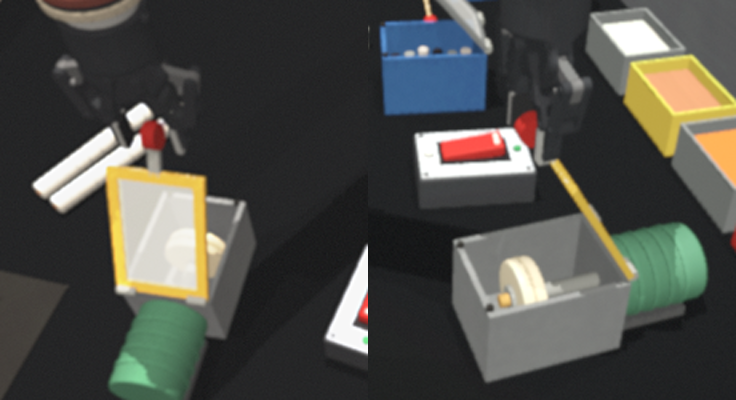

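The jaws straddle the red disc: crop left (152,133), crop right (528,128). I'll centre by 2 mm and close.

```bash
python3 -m crank '[{"claw":4,"offset":[-0.2,0,0],"spin":0},{"claw":3,"offset":[0,0,0],"spin":0},{"claw":2,"offset":[0,0,0],"spin":0},{"claw":1,"offset":[0,0,0],"spin":0},{"claw":0.5,"offset":[0,0,0],"spin":0},{"claw":0.5,"offset":[0,0,0],"spin":0},{"claw":0.5,"offset":[0,0,0],"spin":0}]' 30
python3 - <<'E'
from h import *
R=plan([.6128,-.2405,.267],HD); p=bot.read_state()["eef_pos"]
# arc deltas
n=np.array([-.993,-.12,0]); th0=np.arcsin((p[2]-.103)/.19)
print("th0",th0)
pr=p; 
for th in np.linspace(th0,0,31)[1:]:
    q=p+.19*((np.cos(th)-np.cos(th0))*n+(np.sin(th)-np.sin(th0))*np.array([0,0,1])); print(round(th,3),np.round(R.T@(q-pr)*100,2)); pr=q
E
```

```text
time_s: 4.35
eef_pos: [0.6126, -0.2381, 0.2667]
tool_rot: [-0.47, 0.468, 0.53, -0.528]
contact_force: [-5.2, 8.3, 6.4]
gripper_width: 0.0145
pos [ 0.6126 -0.2381  0.2667] F [-5.2  8.3  6.4] w 0.0145 t 4.35 q [-0.17  0.39  0.64  1.44 -0.23  1.39  2.17]
offset cm [-0.24 -0.03  0.01] spin 0.0
th0 1.0388025755409518
1.004 [-0.    0.34  0.56]
0.97 [-0.    0.36  0.55]
0.935 [-0.    0.38  0.54]
0.9 [-0.    0.4   0.52]
0.866 [-0.    0.42  0.51]
0.831 [-0.    0.44  0.49]
0.796 [-0.    0.45  0.48]
0.762 [-0.    0.47  0.46]
0.727 [-0.    0.48  0.45]
0.693 [-0.    0.5   0.43]
0.658 [-0.    0.51  0.41]
0.623 [-0.    0.53  0.39]
0.589 [-0.    0.54  0.37]
0.554 [-0.    0.55  0.36]
0.519 [-0.    0.57  0.34]
0.485 [-0.    0.58  0.32]
0.45 [-0.    0.59  0.3 ]
0.416 [-0.    0.6   0.28]
0.381 [-0.    0.61  0.25]
0.346 [-0.    0.62  0.23]
0.312 [-0.    0.62  0.21]
0.277 [-0.    0.63  0.19]
0.242 [-0.    0.64  0.17]
0.208 [-0.    0.64  0.15]
0.173 [-0.    0.65  0.12]
0.139 [-0.    0.65  0.1 ]
0.104 [-0.    0.65  0.08]
0.069 [-0.    0.66  0.06]
0.035 [-0.    0.66  0.03]
0.0 [-0.    0.66  0.01]
```

```bash
python3 -m crank '[{"claw":0.5,"offset":[0.1,0.34,0.56],"spin":0},{"claw":0.5,"offset":[0,0.36,0.55],"spin":0},{"claw":0.5,"offset":[0,0.38,0.54],"spin":0},{"claw":0.5,"offset":[0,0.4,0.52],"spin":0},{"claw":0.5,"offset":[0,0.42,0.51],"spin":0},{"claw":0.5,"offset":[0,0.44,0.49],"spin":0},{"claw":0.5,"offset":[0,0.45,0.48],"spin":0},{"claw":0.5,"offset":[0,0.47,0.46],"spin":0},{"claw":0.5,"offset":[0,0.48,0.45],"spin":0},{"claw":0.5,"offset":[0,0.5,0.43],"spin":0}]'
```

```text
time_s: 5.35
eef_pos: [0.5635, -0.2417, 0.2241]
tool_rot: [-0.47, 0.468, 0.531, -0.528]
contact_force: [-2.9, 12.9, 6.0]
gripper_width: 0.0142
```

```bash
python3 -m crank '[{"claw":0.5,"offset":[0.1,0.51,0.41],"spin":0},{"claw":0.5,"offset":[0.1,0.53,0.39],"spin":0},{"claw":0.5,"offset":[0,0.54,0.37],"spin":0},{"claw":0.5,"offset":[0,0.55,0.36],"spin":0},{"claw":0.5,"offset":[0,0.57,0.34],"spin":0},{"claw":0.5,"offset":[0,0.58,0.32],"spin":0},{"claw":0.5,"offset":[0,0.59,0.3],"spin":0},{"claw":0.5,"offset":[0,0.6,0.28],"spin":0},{"claw":0.5,"offset":[0,0.61,0.25],"spin":0},{"claw":0.5,"offset":[0,0.62,0.23],"spin":0}]'
```

```text
time_s: 6.35
eef_pos: [0.5307, -0.2439, 0.1666]
tool_rot: [-0.47, 0.468, 0.53, -0.528]
contact_force: [-3.7, 11.7, 4.1]
gripper_width: 0.0139
```

```bash
python3 -m crank '[{"claw":0.5,"offset":[0.1,0.42,0.14],"spin":0},{"claw":0.5,"offset":[0.1,0.42,0.13],"spin":0},{"claw":0.5,"offset":[0.1,0.42,0.12],"spin":0},{"claw":0.5,"offset":[0,0.42,0.11],"spin":0},{"claw":0.5,"offset":[0,0.42,0.1],"spin":0},{"claw":0.5,"offset":[0,0.42,0.09],"spin":0},{"claw":0.5,"offset":[0,0.42,0.08],"spin":0},{"claw":0.5,"offset":[0,0.42,0.07],"spin":0},{"claw":0.5,"offset":[0,0.42,0.06],"spin":0},{"claw":0.5,"offset":[0,0.42,0.05],"spin":0}]'
```

```text
time_s: 7.35
eef_pos: [0.5206, -0.2446, 0.1245]
tool_rot: [-0.47, 0.469, 0.529, -0.529]
contact_force: [-1.1, 5.9, 3.3]
gripper_width: 0.0141
```

```bash
python3 -m crank '[{"claw":0.5,"offset":[0.1,0.18,0.02],"spin":0},{"claw":0.5,"offset":[0.1,0.18,0.02],"spin":0},{"claw":0.5,"offset":[0,0.18,0.02],"spin":0},{"claw":0.5,"offset":[0,0.18,0.02],"spin":0},{"claw":0.5,"offset":[0,0.18,0.01],"spin":0},{"claw":0.5,"offset":[0,0.18,0.01],"spin":0},{"claw":0.5,"offset":[0,0.18,0.01],"spin":0},{"claw":0.5,"offset":[0,0.18,0.01],"spin":0},{"claw":0.5,"offset":[0,0.18,0],"spin":0},{"claw":0.5,"offset":[0,0.18,0],"spin":0}]'
```

```text
time_s: 8.35
eef_pos: [0.5192, -0.2444, 0.1069]
tool_rot: [0.469, -0.47, -0.528, 0.529]
contact_force: [-0.5, -5.6, 2.3]
gripper_width: 0.0141
```

```bash
python3 -m crank '[{"claw":0.5,"offset":[0,0.1,0],"spin":0},{"claw":0.5,"offset":[0,0.1,0],"spin":0},{"claw":0.5,"offset":[0,0.1,0],"spin":0}]'
```

```text
time_s: 8.65
eef_pos: [0.5191, -0.2444, 0.1039]
tool_rot: [0.469, -0.47, -0.528, 0.529]
contact_force: [-1.2, -5.2, 3.1]
gripper_width: 0.0143
```

```bash
python3 -m crank '[{"claw":0.5,"offset":[-0.1,0.1,0],"spin":0},{"claw":0.5,"offset":[0,0.1,0],"spin":0},{"claw":0.5,"offset":[0,0,0],"spin":0}]'
```

```text
time_s: 8.95
eef_pos: [0.5191, -0.2445, 0.1015]
tool_rot: [0.47, -0.469, -0.529, 0.529]
contact_force: [-2.3, -4.1, -0.6]
gripper_width: 0.0139
```

```bash
python3 -m crank '[{"claw":0.5,"offset":[0,0.1,0],"spin":0},{"claw":0.5,"offset":[0,0,0],"spin":0}]'
```

```text
time_s: 9.15
eef_pos: [0.5191, -0.2445, 0.1006]
tool_rot: [0.47, -0.469, -0.529, 0.529]
contact_force: [-3.0, -3.0, 1.4]
gripper_width: 0.0143
```

```bash
python3 -m crank '[{"claw":0.5,"offset":[0,0.1,0],"spin":0},{"claw":0.5,"offset":[0,0.1,0],"spin":0},{"claw":0.5,"offset":[0,0,0],"spin":0}]'
```

```text
time_s: 9.45
eef_pos: [0.5192, -0.2445, 0.0998]
tool_rot: [-0.47, 0.469, 0.529, -0.529]
contact_force: [-9.7, -0.8, 15.6]
gripper_width: 0.0141
```

```bash
python3 -m crank '[{"claw":0.5,"offset":[0,0.1,0],"spin":0},{"claw":0.5,"offset":[0,0,0],"spin":0}]'
python3 - <<'E'
from h import *
a=bot.grab_frame("scene");b=bot.grab_frame("side")
cv2.imwrite("pics/c3.png",np.hstack([cv2.resize(a["img"][60:310,40:270],None,fx=1.6,fy=1.6,interpolation=2),cv2.resize(b["img"][200:380,230:396],None,fx=2.222,fy=2.222,interpolation=2)]))
E
```

```text
time_s: 9.65
eef_pos: [0.5193, -0.2445, 0.0996]
tool_rot: [-0.47, 0.469, 0.529, -0.528]
contact_force: [-12.2, 1.1, 23.3]
gripper_width: 0.0138
```

View pics/c3.png

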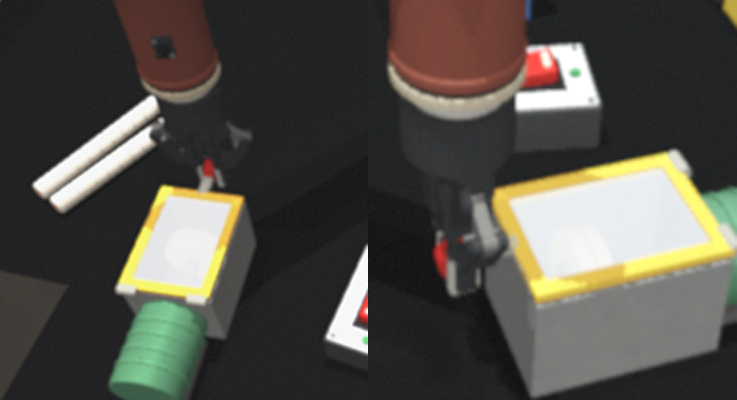

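The guard is level on the housing (crop right, frame flush from (500,195) to (730,245)), and the force rose sharply at the stop. I'll release and withdraw straight up.

```bash
python3 -m crank '[{"claw":2,"offset":[0,-0.1,0],"spin":0},{"claw":3.5,"offset":[0,0,0],"spin":0},{"claw":5,"offset":[0,0,0],"spin":0},{"claw":5,"offset":[0,0,0],"spin":0},{"claw":5,"offset":[0,-1,0],"spin":0},{"claw":5,"offset":[0,-2,0],"spin":0},{"claw":5,"offset":[0,-4,0],"spin":0},{"claw":5,"offset":[0,-4,0],"spin":0},{"claw":5,"offset":[0,-4,0],"spin":0},{"claw":5,"offset":[0,-2,0],"spin":0}]'
python3 - <<'E'
from h import *
plan([.64,.01,.27],[.24,.97,0]);
E
```

```text
time_s: 10.75
eef_pos: [0.5202, -0.2452, 0.2734]
tool_rot: [-0.468, 0.471, 0.53, -0.528]
contact_force: [0.7, 0.0, -0.7]
gripper_width: 0.0501
pos [ 0.5202 -0.2452  0.2734] F [ 0.7  0.  -0.7] w 0.0501 t 10.75 q [-0.22  0.18  0.67  1.65 -0.12  1.34  2.16]
offset cm [ 23.93   0.36 -14.91] spin 0.361
```

```bash
python3 -m crank '[{"claw":2,"offset":[0,0,0],"spin":0.12},{"claw":0,"offset":[0,0,0],"spin":0.12},{"claw":0,"offset":[0,0,0],"spin":0.121},{"claw":0,"offset":[3.9,0,-0.8],"spin":0},{"claw":0,"offset":[3.9,0,-0.8],"spin":0},{"claw":0,"offset":[3.9,0,-0.8],"spin":0},{"claw":0,"offset":[3.9,0,-0.8],"spin":0},{"claw":0,"offset":[3.9,0,-0.8],"spin":0},{"claw":0,"offset":[3.9,0,-0.8],"spin":0},{"claw":0,"offset":[3.9,0,-0.8],"spin":0}]'
python3 -m crank '[{"claw":0,"offset":[0,0,0],"spin":0},{"claw":0,"offset":[0,0,0],"spin":0}]'
python3 - <<'E'
from h import *
R=plan([.64,.01,.27],[.24,.97,0]); s=bot.read_state(); print(np.round(R,3))
f=bot.grab_frame("wrist"); M=np.array(f["mount"]); a=bot.grab_frame("side")
cv2.imwrite("pics/w2.png",np.hstack([f["img"],cv2.resize(a["img"][200:410,280:400],None,fx=2,fy=2,interpolation=2)]))
pickle.dump((f,R,s["eef_pos"]),open("w2.pkl","wb"))
fl,cx,cy=cam(f); o=s["eef_pos"]+R@M[:3,3]
hsv=cv2.cvtColor(f["img"],cv2.COLOR_BGR2HSV)
red=cv2.inRange(hsv,(0,150,70),(6,255,255))|cv2.inRange(hsv,(173,150,70),(180,255,255))
for nm,m,ar in(("red",red,200),("grn",cv2.inRange(hsv,(50,120,70),(85,255,255)),15)):
    k,l,st,c=cv2.connectedComponentsWithStats(m)
    for i in range(1,k):
        if st[i,4]>ar:
            d=R@M[:3,:3]@[(c[i][0]-cx)/fl,(c[i][1]-cy)/fl,1]
            print(nm,st[i],c[i],np.round(o+d*((.065 if nm=="red" else .053)-o[2])/d[2],4))
E
```

```text
time_s: 11.75
eef_pos: [0.6397, 0.0087, 0.2697]
tool_rot: [-0.557, 0.557, 0.436, -0.436]
contact_force: [-0.1, 0.2, 0.1]
gripper_width: -0.0002
time_s: 11.95
eef_pos: [0.6393, 0.0081, 0.269]
tool_rot: [-0.556, 0.556, 0.436, -0.437]
contact_force: [-1.1, -1.9, 0.0]
gripper_width: 0.0
pos [0.6393 0.0081 0.269 ] F [-1.1 -1.9  0. ] w 0.0 t 11.95 q [-0.52  0.33  0.57  1.49 -0.18  1.37  1.39]
offset cm [ 0.2  -0.1  -0.02] spin 0.003
[[ 0.238 -0.    -0.971]
 [ 0.971 -0.001  0.238]
 [-0.001 -1.     0.   ]]
red [  0 127  15  28 299] [  5.64882943 142.09698997] [ 0.5175 -0.2647  0.065 ]
red [ 261  144   37   71 1905] [278.5175853 176.7007874] [0.6256 0.0164 0.065 ]
grn [281 221   7   8  47] [283.9787234  224.82978723] [0.6885 0.0083 0.053 ]
grn [  87  274   83   77 3023] [129.5600397  314.73900099] [ 0.7672 -0.2298  0.053 ]
```

View pics/w2.png

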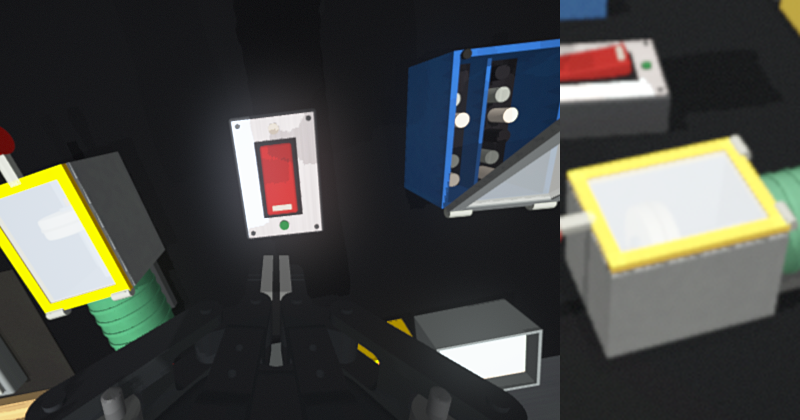

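The wrist view shows the rocker at (279,177) with its white line near (282,208) and the green lamp at (284,225). The guard at left and the side crop both show it still shut, and the tray cover is still open.

Run:
```python
from h import *
f,R0,p=pickle.load(open("w2.pkl","rb")); M=np.array(f["mount"]); fl,cx,cy=cam(f); o=p+R0@M[:3,3]
def at(u,v,z):
    d=R0@M[:3,:3]@[(u-cx)/fl,(v-cy)/fl,1]; return o+d*(z-o[2])/d[2]
hsv=cv2.cvtColor(f["img"],cv2.COLOR_BGR2HSV)[200:214,270:296]
w=cv2.inRange(hsv,(0,0,190),(180,110,255)); c=np.argwhere(w).mean(0)[::-1]+[270,200]; print("line px",c,w.sum()/255)
t=at(*c,.07); print("on",t, "ends",at(265,144,.06),at(282,214,.07))
plan(t+[0,0,.025],[.238,.971,0])
```

```text
line px [281.71052632 207.0877193 ] 114.0
on [0.66012498 0.01179953 0.07      ] ends [0.58719628 0.01018727 0.06      ] [0.66841514 0.01017879 0.07      ]
pos [0.639  0.0057 0.2694] F [ 0.  -1.   0.7] w -0.0001 t 12.05 q [-0.52  0.33  0.57  1.49 -0.18  1.37  1.39]
offset cm [ 1.12 17.44 -1.9 ] spin -0.003
```

```bash
python3 -m crank '[{"claw":0,"offset":[0.7,0,-2],"spin":0},{"claw":0,"offset":[0,3.5,0],"spin":0},{"claw":0,"offset":[0,3.5,0],"spin":0},{"claw":0,"offset":[0,3.5,0],"spin":0},{"claw":0,"offset":[0,3,0],"spin":0},{"claw":0,"offset":[0,2,0],"spin":0},{"claw":0,"offset":[0,1,0],"spin":0},{"claw":0,"offset":[0,0.5,0],"spin":0},{"claw":0,"offset":[0,0,0],"spin":0}]'
python3 -c "
from h import *
plan([.660,.0115,.089],[.238,.971,0])"
```

```text
time_s: 12.95
eef_pos: [0.6604, 0.0085, 0.0994]
tool_rot: [-0.557, 0.557, 0.436, -0.436]
contact_force: [0.5, 0.2, -0.2]
gripper_width: -0.0001
pos [0.6604 0.0085 0.0994] F [ 0.5  0.2 -0.2] w -0.0001 t 12.95 q [-0.47  0.51  0.52  1.62 -0.27  1.08  1.45]
offset cm [0.28 1.04 0.11] spin -0.002
```

Now press slowly, watching the force.

```bash
python3 -m crank '[{"claw":0,"offset":[0.25,0.3,0.1],"spin":0},{"claw":0,"offset":[0,0.3,0],"spin":0},{"claw":0,"offset":[0,0.2,0],"spin":0},{"claw":0,"offset":[0,0.2,0],"spin":0},{"claw":0,"offset":[0,0.2,0],"spin":0},{"claw":0,"offset":[0,0.2,0],"spin":0},{"claw":0,"offset":[0,0,0],"spin":0}]'
```

```text
time_s: 13.65
eef_pos: [0.66, 0.0118, 0.0848]
tool_rot: [-0.557, 0.557, 0.436, -0.436]
contact_force: [-0.8, 0.5, -0.5]
gripper_width: -0.0002
```

```bash
python3 -m crank '[{"claw":0,"offset":[0,0.15,0],"spin":0},{"claw":0,"offset":[0,0.15,0],"spin":0},{"claw":0,"offset":[0,0,0],"spin":0}]'
```

```text
time_s: 13.95
eef_pos: [0.6604, 0.0118, 0.0821]
tool_rot: [-0.556, 0.557, 0.436, -0.436]
contact_force: [1.8, -0.3, 2.2]
gripper_width: 0.0002
```

```bash
python3 -m crank '[{"claw":0,"offset":[0,0.15,0],"spin":0},{"claw":0,"offset":[0,0.15,0],"spin":0},{"claw":0,"offset":[0,0,0],"spin":0}]'
```

```text
time_s: 14.25
eef_pos: [0.6607, 0.0117, 0.0813]
tool_rot: [-0.557, 0.557, 0.437, -0.435]
contact_force: [-3.4, -0.1, 20.4]
gripper_width: 0.0003
```

```bash
python3 -m crank '[{"claw":0,"offset":[0,0.1,0],"spin":0},{"claw":0,"offset":[0,0,0],"spin":0}]'
```

```text
time_s: 14.45
eef_pos: [0.6608, 0.0117, 0.081]
tool_rot: [-0.557, 0.557, 0.437, -0.435]
contact_force: [-7.6, 0.2, 25.9]
gripper_width: -0.0
```

The rocker is at its stop, with about 20–26 N on the hard end. I'll retreat straight up and check.

```bash
python3 -m crank '[{"claw":0,"offset":[0,-0.5,0],"spin":0},{"claw":0,"offset":[0,-2,0],"spin":0},{"claw":0,"offset":[0,-4,0],"spin":0},{"claw":0,"offset":[0,-4,0],"spin":0},{"claw":0,"offset":[0,-4,0],"spin":0},{"claw":0,"offset":[0,-4,0],"spin":0},{"claw":0,"offset":[0,0,4],"spin":0},{"claw":0,"offset":[0,0,4],"spin":0},{"claw":0,"offset":[0,0,0],"spin":0},{"claw":0,"offset":[0,0,0],"spin":0}]'
python3 - <<'E'
from h import *
a=bot.grab_frame("scene");b=bot.grab_frame("side")
cv2.imwrite("pics/c4.png",np.hstack([cv2.resize(a["img"][130:330,80:480],None,fx=1,fy=1),cv2.resize(b["img"][200:300,230:430],None,fx=2,fy=2,interpolation=2)]))
cv2.imwrite("pics/c5.png",cv2.resize(b["img"][90:380,220:450],None,fx=2,fy=2,interpolation=2))
fs=pickle.load(open("f0.pkl","rb"))
for n,f in (("scene",a),("side",b)):
    hsv=cv2.cvtColor(f["img"],cv2.COLOR_BGR2HSV)
    red=cv2.inRange(hsv,(0,150,90),(6,255,255))|cv2.inRange(hsv,(173,150,90),(180,255,255))
    k,l,st,c=cv2.connectedComponentsWithStats(red)
    for i in range(1,k):
        if 50<st[i,4]<700: print(n,st[i],np.round(c[i],1))
E
```

```text
time_s: 15.45
eef_pos: [0.5812, 0.0316, 0.2628]
tool_rot: [0.557, -0.556, -0.436, 0.436]
contact_force: [0.7, 0.4, -0.3]
gripper_width: 0.0001
scene [166 158  12  15 133] [171.9 164.1]
scene [424 180  17  21 239] [431.9 189.6]
scene [264 228  30  40 645] [278.9 245.9]
scene [  0 384  17  13 153] [  7.  390.2]
side [242  96  15  16 177] [248.9 103.5]
side [277 225  40  15 471] [293.9 232.5]
side [259 304  22  22 355] [269.2 314.9]
side [543 310  12   9  58] [548.4 314.5]
```

View pics/c5.png

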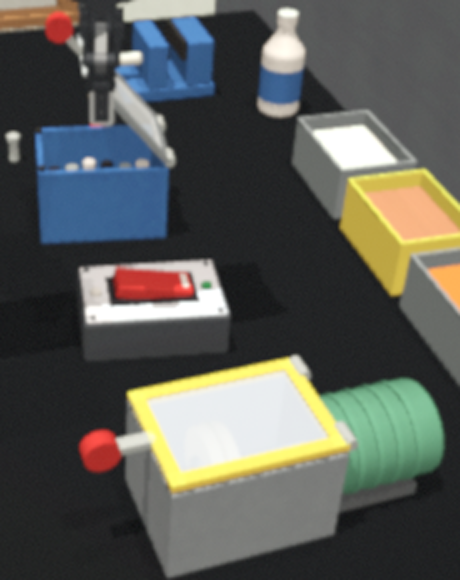

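Run:
```python
from h import *
a=bot.grab_frame("scene");b=bot.grab_frame("side"); fs=pickle.load(open("f0.pkl","rb"))
print("grip",tri(a,(171.9,164.1),b,(269.2,314.9)))
def line(f,box):
    x0,y0,x1,y1=box; im=f["img"][y0:y1,x0:x1]; hsv=cv2.cvtColor(im,cv2.COLOR_BGR2HSV)
    red=cv2.inRange(hsv,(0,120,80),(8,255,255))|cv2.inRange(hsv,(172,120,80),(180,255,255))
    hull=cv2.convexHull(np.argwhere(red)[:,::-1].astype(np.int32)); m=np.zeros(red.shape,np.uint8); cv2.fillConvexPoly(m,hull,255)
    w=cv2.inRange(hsv,(0,0,150),(180,100,255))&m; c=np.argwhere(w); return c.mean(0)[::-1]+[x0,y0],len(c)
for nm,A,B in(("before",fs["scene"],fs["side"]),("after",a,b)):
    p=line(A,(260,224,298,270));q=line(B,(270,220,322,244)); print(nm,p,q,tri(A,p[0],B,q[0]))
print(bot.read_state()["contact_force"])
```

```text
grip (array([ 0.51588633, -0.24704272,  0.10615957]), np.float64(0.0008402816666671594))
before (array([273.04615385, 253.30769231]), 65) (array([307.875     , 226.95833333]), 24) (array([0.65488275, 0.00758504, 0.07004016]), np.float64(0.0007637181904555431))
after (array([272.51851852, 257.31481481]), 54) (array([306.40540541, 228.21621622]), 37) (array([0.65619933, 0.00960605, 0.06286981]), np.float64(0.008547284327081885))
[-0.06144473 -0.21576871  0.53630159]
```

Run:
```python
from h import *
b=bot.grab_frame("side"); a=bot.grab_frame("scene")
n=cv2.resize(b["img"][200:380,230:396],None,fx=2.222,fy=2.222,interpolation=2); o=cv2.imread("pics/c3.png")[:,368:]
m=cv2.resize(a["img"][60:310,40:270],None,fx=1.6,fy=1.6,interpolation=2); q=cv2.imread("pics/c3.png")[:,:368]
def sh(x,y,r):
    g=lambda i:np.float32(cv2.cvtColor(i[r[1]:r[3],r[0]:r[2]],cv2.COLOR_BGR2GRAY)); return np.round(cv2.phaseCorrelate(g(x),g(y))[0],2)
print("side free edge",sh(o,n,(515,200,1,1)) if 0 else sh(o,n,(150,230,260,300)),"side whole",sh(o,n,(160,150,360,300)),"scene",sh(q,m,(130,190,240,300)))
for nm,x in(("pressed",o),("now",n)):
    h=cv2.cvtColor(x,cv2.COLOR_BGR2HSV); y=cv2.inRange(h,(18,130,110),(34,255,255)); k=max(cv2.findContours(y,0,2)[0],key=cv2.contourArea); print(nm,cv2.approxPolyDP(cv2.convexHull(k),8,True)[:,0].tolist())
f=fs=pickle.load(open("f0.pkl","rb"))
print("line z by scene",onz(a,272.5,257.3,.061),onz(fs["scene"],273,253.3,.07))
```

```text
side free edge [-0.04  0.01] side whole [ 0.02 -0.02] scene [ 0.09 -0.02]
pressed [[365, 252], [169, 301], [123, 200], [129, 187], [297, 152]]
now [[365, 252], [169, 301], [118, 191], [297, 152]]
line z by scene [0.65932848 0.00731468 0.061     ] [0.6552329  0.00730655 0.07      ]
```

The guard hasn't moved from its pressed-shut pose, to within 0.1 px, so I'm handing in.

```bash
python3 -c "
from workcell import bot
print(bot.finish_job())"
```

```text
the job is handed in; nothing more can be done
None
```

I lowered the yellow guard onto its stop, then pressed the rocker to ON, and handed the job in. The simulator gives no verdict. The robot clock read about 16 s of the 58 s allowed.

- **Guard:** I pinched the red grip and lowered it slowly along its arc. The force rose to about 23 N when it met the stop. After release, the side and scene pictures matched the pressed-shut ones to within 0.1 px. Triangulating the grip gave 106 mm against the nominal 103 mm, slightly over the camera's 2 mm calibration error.
- **Rocker:** With the guard shut, I pressed the ON end to a hard stop at about 26 N. The fingertips ended at about 62 mm, close to where fully ON should be. The last picture shows the OFF end raised.
- **Tray cover:** I didn't touch it, and its grip is at the same pixels as at the start.
- **Robot:** It ended clear of everything, with contact force near zero.

One check did not agree well. Triangulating the rocker's white line after the press left an 8.5 mm mismatch between the two views, probably because the side-view colour mask was poor. I relied on the hard stop, the fingertip height and the picture instead.

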